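Fit the crank on the hand chopper

ROBOT

A 7-joint arm with a two-finger parallel gripper is mounted at the origin on the work surface. World frame = base frame: x ahead of the robot, y to its left, z up, the work surface at z = 0. Lengths are in m, angles in rad, forces in N, time in s.
With the tool pointing down it reaches from about 0.4 to 0.85 m from the base axis. Payload 10.4 kg.
Tool frame: the origin (TCP) lies midway between the tips of the shut fingers; the grasp point (between the pads) lies 19 mm behind it (grip_point_offset is the distance from the TCP to the grasp point, in m); y points along the fingers, z is the direction in which the jaws open and shut, and the axes are right-handed (so a half turn about y gives the same grasp; the last joint's range is limited). The gripper opens to 85 mm and grips with 20 to 120 N. Pads are 22 mm wide; open, the fingers measure 114 mm over their backs; the gripper's body (76 mm by 85 mm) begins 54 mm behind the grasp point. The pads swing forward as they close: fully open they stand 13 mm farther back than shut.
Start: joints at [1.3, 0.332, -0.065, 1.46, 0.022, 1.35, -0.088], TCP at [0.153, -0.606, 0.231] pointing down, gripper open.
Joint ranges: [-2.6, 2.6], [-0.5, 2.12], [-1.47, 1.34], [0.16, 2.42], [-1.27, 4.41], [0.06, 2.06], [-2.6, 2.6]. Speed limits (rad/s): [2.22, 2.22, 2.79, 2.79, 3.14, 3.14, 3.14].

INTERFACE

Orientations are given as a unit quaternion [x, y, z, w].
In Python, from workcell import * gives the robot as it stands.
- The arm moves only by the tool send_rows, never from a script. Its argument "motion" is a list of rows, each a list of 7 numbers: the opening in per cent of the stroke, from 0 (shut) to 100 (fully open), then the shift along the tool's x, y, z in m, then the turn, a rotation vector about the tool's x, y, z in rad. In form: [[claw, tx, ty, tz, ax, ay, az], ...]. A call has 1 to 10 rows; each row is the pose to reach, as a shift and turn from the pose commanded when the call began, along the tool's axes at that moment; what a row does not reach only later rows make up. A row lasts 1/12 s, in which the tool goes at most 41.7 mm and 7.16 degrees, less where a joint would pass 70% of its speed; a pose out of reach is approached as far as the arm can. A call with a gripper value outside its range is refused whole. The fingers move at their own pace and stop on an object; "squeeze" is the grip in N (left out, the last holds). Time passes only in rows, so rows that repeat a pose let the fingers close. It gives the time, the measured TCP pose, the force and the opening at its end, in the units of the state.
- get_obs(): the state, without advancing time (a new reading comes with each control period).
- camera(name): name is "side" or "top"; returns a dict with "pixels" (384x512x3 uint8, red, green, blue), "range_z" (384x512 float32, m along the optical axis (not along the pixel's ray), 0 where there is no reading), "fovy" (degrees; the focal length in pixels is half the picture's height over the tangent of half this angle, whatever the lens; pixels are square), "cx", "cy" (the principal point, pixels), "view" (4x4, takes a point from world to camera coordinates). Camera axes: x right, y down, z forward; pixel columns grow to the right and rows downward; lengths in m; the calibration is good to about 2 mm. A picture is of the moment at which its call begins.
- hand_in(): hands the job in, once; it reports no verdict.
The state is a dict: "clock": time; "joint_pos": joint angles; "joint_velocities": joint speeds; "tau": joint torques, N m; "position": TCP position; "ee_rot": TCP orientation; "ft_force": force on the tool from outside, world axes, zero at the start; "torque": the same for the moment, N m; "grip_width": opening from 0.0 (shut) to 1.0 (fully open).
Only numpy, scipy, OpenCV 4.12 (cv2) and the standard library are available. Lean on these libraries where they do the work, as an engineer would, in place of code of your own. Each camera call takes 0.05 s, during which the arm holds its last target.

TASK

The hand-crank food chopper has been washed and its loose crank is lying on the turntable. Pick up the crank, set its hole over the splined shaft on the chopper's lid, turn it lightly until you feel the splines line up and press it fully home without forcing it, then crank it a good quarter turn clockwise (seen from above) to check that it drives, and let go. Leave the other things on the turntable where they stand.

Things in the scene. Friction and masses are not known exactly. Their poses are not given: they have to be found in the camera images.
- crank: Loose crank, ~130 g, lying flat. Grey flat-sided hub 48 mm (own x) by 46 mm (own y), 30 mm tall, with a splined hole right through; arm 16 mm wide, 12 mm thick, flush with the underside, runs along own +x to 103 mm and carries a red upright handle. Origin: on the hole's axis at the underside, z up. Centre of mass ~10 mm from the origin towards the handle. Grip across the two 46 mm-apart flats.
- crank_knob (a point): Point on the axis of the crank's red handle, at own (90, 0, 34) mm of the crank. The handle is a plain upright cylinder 22 mm across, fixed on the arm, from 13 to 55 mm above the crank's underside.
- chopper: Fixed hand-crank food chopper on a suction foot: clear bowl 148 mm across, dark lid 158 mm across with its top at 125 mm, and in the lid's middle a round boss 52 mm across whose flat top, 139 mm above the table, is the crank's seat. The splines chip if the crank bears on the chopper with over 30 N before it is home, or over 60 N after. Origin: on the shaft's axis at table height.
- shaft_root (a point): Point on the shaft's axis at the top of the boss, where the crank's underside rests when fully home. From here the aluminium shaft has four straight keys 22 mm high, 5 mm wide, 32 mm over the tips, 24 mm over the roots. Where the keys stand around the axis differs each time and is not measured (this frame does not turn with them); they repeat every 90 degrees.
- drive (a joint): How far the shaft and blades have been cranked since the start, rad, 0 at the start, growing clockwise seen from above. It does not tell where the keys stand. A steady drag of 0.12 N m keeps the shaft still under a light rub and loads the crank (about 1.3 N at the red handle). The crank has up to 6 degrees of free play on the shaft before it drives.
- turntable: Wooden turntable 360 mm across whose top is 25 mm above the table, turning stiffly on its foot. Origin: at its centre at table height. The crank and the things below stand on it.
- bowl: Blue ceramic bowl, 116 mm across and 52 mm high; bystander. Origin: centre of its foot.
- pump_bottle: Empty cream pump bottle, 60 mm across, 162 mm high with its pump, upright; bystander. Origin: centre of its foot.
- funnel: Green plastic funnel standing mouth down, 84 mm across, 82 mm high; bystander. Origin: centre of the mouth.
- whisk: Steel whisk lying down, 210 mm long along own x, 40 mm wide and high at the wires (+x end); bystander. Origin: under its middle.
- crank_hole (a point): Centre of the hole's upper mouth, at own (0, 0, 30) mm of the crank. The hole has four inward teeth (inner radius 13.3 mm) with four straight grooves between them, 6.8 mm wide and 34.6 mm across from groove to groove; one groove lies along own +x, the others every 90 degrees.
- shaft_tip (a point): Top of the shaft, 30 mm above its root. The top 8 mm is a plain tapered nose (24 mm across at its foot, 18 mm at the tip) that enters the crank's hole in any rotation. On top of the keys the crank is stopped 22 mm above home unless its grooves stand over the keys to within about 3 degrees. A push of 4 to 10 N is enough to feel them and to seat it.
Mind the look-alikes: they are no part of the job. What is meant by the chopper is not purple, and is the smaller of those in its own colour.

How it is judged:
On the way, in this order (a step that is already met when the one before it is completed fails the run):
1. the crank is fully home on the splined shaft, square on its seat (z of crank in the frame of shaft_root below 0.003 m and horizontal distance between crank and shaft_root below 0.003 m and angle between crank's own z axis and vertical below 0.09 rad), for 0.2 s.
2. with the crank home, the drive has been cranked about a quarter turn clockwise (value of joint drive above 1.3 rad and z of crank in the frame of shaft_root below 0.005 m and horizontal distance between crank and shaft_root below 0.004 m), for 0.1 s.
At the end, for the whole second after the job is handed in: The crank sits on the splined shaft with its underside within 3 mm of the seat, within 3 mm of the shaft's axis and within 5 degrees of upright, at rest; the drive stands at least 1.3 rad (about a quarter turn, less play) clockwise of where it started (all of step 1 and value of joint drive above 1.3 rad and linear speed of crank below 0.02 m/s); the robot touches nothing.
It fails at once if the crank is forced against the chopper with more than 30 N before it is home (contact force between crank and chopper above 30 N and z of crank in the frame of shaft_root above 0.004 m).
It fails at once if the crank is forced against the chopper with more than 60 N (contact force between crank and chopper above 60 N).
It fails at once if a thing on the turntable is shoved more than 40 mm from its place (distance of any of bowl, pump_bottle, funnel, whisk from where it was at the start of the episode above 0.04 m).
It fails at once if a thing on the turntable is knocked over (angle between any of bowl, pump_bottle, funnel's own z axis and vertical above 0.5 rad).
It also fails if it takes over 72 s, if anything falls off the work surface, if the arm or the gripper's body presses on something with over 40 N, if the wrist force passes 120 N, or if a joint passes its speed limit or range.

## Working session

There is one attempt and no reset: what is moved stays moved. The work goes in short steps, Python scripts to look and compute and a tool call to move; the robot and the scene stay as the last step left them, time stands still between calls to the robot, and variables do not carry over. Pictures are saved under pics/ and viewed, and the job is handed in when it is done.

Besides the shell and the picture viewer there is one more tool, called after ">>>" as name(argument=value, ...), one argument or row to a line, values as JSON. send_rows: Moves the arm, as the interface text tells. Its arguments: {"type":"object","properties":{"motion":{"type":"array"},"squeeze":{"type":"number"}},"required":["motion"]}

```bash
ls; mkdir -p pics; cat > h.py <<'E'
from workcell import *
import numpy as np, cv2
def save(name,fn):
    c=camera(name); cv2.imwrite(fn,c['pixels'][:,:,::-1]); np.savez(fn.replace('.png','.npz'),**c); return c
E
python3 - <<'E'
from h import *
print(get_obs())
for n in('side','top'):
    c=save(n,f'pics/{n}0.png'); print(n,c['fovy'],c['cx'],c['cy'],c['view'].round(3).tolist())
E
```

```text
pics
{'clock': 0.0, 'joint_pos': array([ 1.30037503,  0.33288528, -0.06470159,  1.46093705,  0.02160177,
        1.34986396, -0.08850209]), 'joint_velocities': array([ 4.68797551e-04,  1.70922465e-03,  1.10975981e-04, -1.15431918e-03,
        8.07505557e-04, -7.55091037e-05, -6.96765987e-04]), 'tau': array([ 1.07180869e-03, -6.25438428e+01,  4.95910272e-02, -3.91589177e+01,
        1.61765877e-02,  1.01375338e-02,  4.89441584e-05]), 'position': array([ 0.15321512, -0.60555564,  0.23050959]), 'ee_rot': array([-0.08748483,  0.70217142, -0.70119707,  0.08731769]), 'ft_force': array([ 0.57926481, -0.41478673, -0.55956266]), 'torque': array([-2.11904173e-02, -4.88660348e-05, -1.09484623e-03]), 'grip_width': 0.9992746345022105}
side 42.192753722330146 253.6650792724255 188.61440198430387 [[0.718, -0.696, 0.017, -0.432], [-0.475, -0.508, -0.719, 0.263], [0.509, 0.508, -0.695, 1.628], [0.0, 0.0, 0.0, 1.0]]
top 48.43074864536034 257.00168527967975 198.39732822189615 [[-0.015, -1.0, -0.016, -0.078], [-0.999, 0.016, -0.046, 0.49], [0.046, 0.016, -0.999, 1.407], [0.0, 0.0, 0.0, 1.0]]
```

View pics/side0.png

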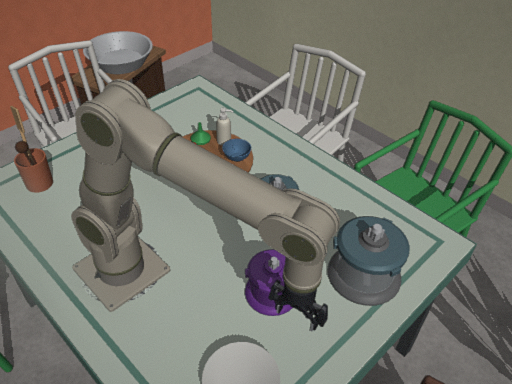

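View pics/top0.png

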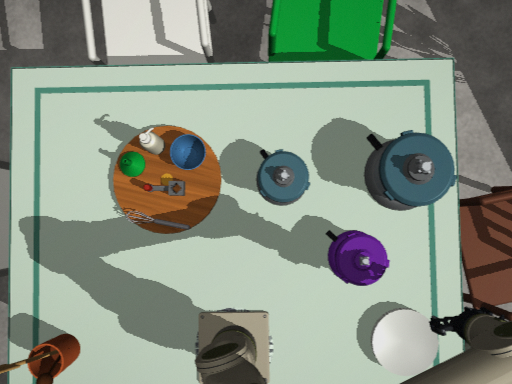

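Three choppers show in the top view: purple at (358,258), small teal at (283,177) and large teal at (411,168). The one meant is not purple and is the smaller of its colour, so it is the teal one at (283,177). The crank lies at about (175,188), with its red handle at (148,188).

```bash
python3 - <<'E'
import cv2,numpy as np
t=cv2.imread('pics/top0.png')
a=cv2.resize(t[120:240,105:225],(480,480),interpolation=cv2.INTER_CUBIC)
b=cv2.resize(t[147:207,253:313],(300,300),interpolation=cv2.INTER_CUBIC)
o=np.zeros((480,780,3),np.uint8);o[:,:480]=a;o[:300,480:]=b
cv2.imwrite('pics/crop0.png',o)
E
```

```text
(no output)
```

View pics/crop0.png

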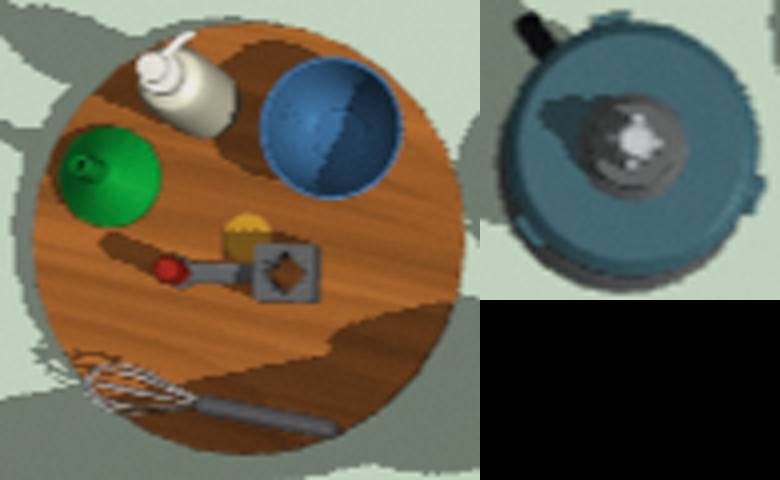

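The crop confirms the small teal chopper, with a grey boss and a pale keyed shaft. The crank lies with its handle toward image left (world +y). A yellow disc lies beside the hub at about (167,179).

```bash
cat >> h.py <<'E'
def cloud(c):
    f=192/np.tan(np.radians(float(c['fovy']))/2)
    v,u=np.mgrid[0:384,0:512]; z=c['range_z']
    P=np.stack([(u+0.0-c['cx'])/f*z,(v+0.0-c['cy'])/f*z,z],-1)
    V=np.asarray(c['view']); return (P-V[:3,3])@V[:3,:3], z>0
def plane(c,uv,h):
    f=192/np.tan(np.radians(float(c['fovy']))/2); V=np.asarray(c['view']); R=V[:3,:3]
    o=-R.T@V[:3,3]; uv=np.atleast_2d(uv).astype(float)
    d=np.c_[(uv[:,0]-c['cx'])/f,(uv[:,1]-c['cy'])/f,np.ones(len(uv))]@R
    return o+d*((h-o[2])/d[:,2])[:,None]
E
python3 - <<'E'
from h import *
c=np.load('pics/top0.npz'); P,ok=cloud(c); I=c['pixels'].astype(int)
np.set_printoptions(precision=4,suppress=True)
print('table',np.median(P[300:330,100:150,2]),'tt',np.median(P[205:210,150:180,2]))
print((P[180:198:1,140:190:2,2]*1000).astype(int))
# chopper
print((P[150:206:3,255:312:2,2]*1000).astype(int))
hsv=cv2.cvtColor(c['pixels'],cv2.COLOR_RGB2HSV)
# hub: grey low sat
m=((hsv[...,1]<70)&(P[...,2]>.044)&(P[...,2]<.066)).astype(np.uint8); m[:,:155]=0;m[:,195:]=0;m[:170]=0;m[:205]=m[:205];m[205:]=0
cs,_=cv2.findContours(m,0,2); k=max(cs,key=cv2.contourArea); r=cv2.minAreaRect(k); print(r, P[...,2][m>0].mean())
box=cv2.boxPoints(r); w=plane(c,box,.055); print(w,w.mean(0)[:2])
red=((hsv[...,0]<6)|(hsv[...,0]>172))&(hsv[...,1]>150); red[:,:135]=0;red[:,165:]=0;red[:178]=0;red[200:]=0
v,u=np.nonzero(red);print('red px',u.mean(),v.mean(),len(u),u.min(),u.max(),v.min(),v.max(),P[...,2][red].max()); print(plane(c,[u.mean(),v.mean()],.07))
E
```

```text
table -0.0009375155838347343 tt 0.024790419372016165
[[28 26 20 24 22 24 25 26 19 26 28 22 27 23 24 20 21 29 25 24 25 23 26 26
  21]
 [31 25 23 26 24 29 27 23 26 26 16 25 24 25 27 55 47 60 51 56 50 55 48 20
  19]
 [23 23 25 26 23 29 28 22 26 24 23 28 25 20 23 53 52 48 54 53 56 54 51 27
  18]
 [24 27 24 25 25 27 28 25 23 24 22 23 21 25 28 55 51 57 39 55 57 53 46 25
  28]
 [22 23 23 76 75 36 23 18 23 25 26 24 27 22 25 54 55 56 38 42 57 54 49 29
  28]
 [24 25 75 85 80 63 36 24 21 21 25 26 23 23 25 54 57 42 24 25 59 51 42 23
  28]
 [32 26 78 74 82 67 49 34 38 36 36 38 39 34 35 60 54 32 22 21 23 57 44 21
  22]
 [20 25 75 79 79 70 49 38 37 43 32 40 35 35 36 56 38 23 24 29 24 53 46 28
  26]
 [27 26 80 82 87 70 47 33 34 41 38 32 32 36 35 49 35 20 21 24 26 48 44 25
  21]
 [25 30 24 79 80 67 47 37 29 33 40 33 35 36 34 50 58 26 21 24 53 52 39 23
  22]
 [22 28 18 73 72 58 40 33 34 37 38 37 37 39 40 53 54 23 24 24 55 51 41 25
  28]
 [21 22 22 21 31 33 32 26 25 19 26 23 25 19 23 53 51 40 25 25 54 52 46 28
  23]
 [26 21 25 24 19 23 24 19 24 22 22 24 27 20 24 54 58 50 19 49 53 59 41 20
  29]
 [25 25
[... 2269 characters left out ...]
2 125 121 123
  124 123 122 124 123   7  -2   0   0   2   1]
 [ -2   1  -5  -2  -2   9   9  16 118 120 121 120 127 128 125 127 125 124
  123 120 118 114   4   4  -1  -3  -1   1  -5]
 [ -3   5   7   2  -3   3   1  11  12  16  13 113 121 119 120 114 120 115
   15  10   5   0  -3  -1  -1   3   0   0   0]
 [  2   1   1   3   1   5   2   5   3   2   9  11  10  12  14   7   9   5
   -1  -1   9   1   3   3  -3   0   1  -1  -2]]
((176.5, 188.0), (14.0, 15.0), 90.0) 0.05393009057574831
[[0.547  0.1971 0.055 ]
 [0.5462 0.1485 0.055 ]
 [0.5009 0.1488 0.055 ]
 [0.5017 0.1974 0.055 ]] [0.524 0.173]
red px 147.36363636363637 187.1590909090909 44 143 151 184 190 0.08702619146287002
[[0.527  0.2633 0.07  ]]
```

```bash
python3 - <<'E'
from h import *
from scipy.spatial.transform import Rotation as Ro
np.set_printoptions(precision=4,suppress=True)
print(Ro.from_quat(get_obs()['ee_rot']).as_matrix())
c=np.load('pics/top0.npz'); P,ok=cloud(c)
Z=P[...,2]
print('big pot',np.percentile(Z[130:210,365:455],99.5),'purple',np.percentile(Z[230:285,325:390],99.5))
def circ(m,name,h):
    cs,_=cv2.findContours(m.astype(np.uint8),0,cv2.CHAIN_APPROX_NONE);k=max(cs,key=cv2.contourArea)
    w=plane(c,k[:,0,:],h)[:,:2]; A=np.c_[2*w,np.ones(len(w))]; s=np.linalg.lstsq(A,(w**2).sum(1),rcond=None)[0]
    print(name,s[:2],'r',np.sqrt(s[2]+s[:2]@s[:2]))
roi=np.zeros(Z.shape,bool);roi[145:210,250:315]=1
circ(roi&(Z>.11),'lid',.122)
hsv=cv2.cvtColor(c['pixels'],cv2.COLOR_RGB2HSV); 
grey=roi&(hsv[...,1]<60)&(Z>.128); circ(grey,'boss',.139)
tip=roi&(Z>.150); v,u=np.nonzero(tip); print('tip',len(u),u.mean(),v.mean(),plane(c,[u.mean(),v.mean()],.163), P[tip].mean(0))
cv2.imwrite('pics/shaft0.png',cv2.resize(c['pixels'][165:190,270:298,::-1],None,fx=16,fy=16,interpolation=cv2.INTER_NEAREST))
E
```

```text
[[-0.9695 -0.0003  0.2452]
 [-0.2452  0.0012 -0.9695]
 [ 0.     -1.     -0.0013]]
big pot 0.23766335622053192 purple 0.17326350819138575
lid [ 0.5497 -0.1693] r 0.07808078590614963
boss [ 0.5491 -0.1689] r 0.028664437439754963
tip 83 282.28915662650604 174.89156626506025 [[ 0.55   -0.1642  0.163 ]] [ 0.5205 -0.1549  0.454 ]
```

View pics/shaft0.png

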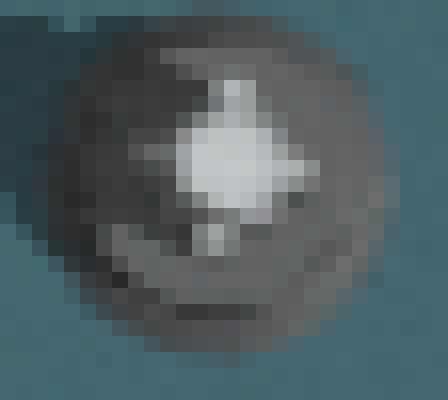

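The shaft in this enlargement shows four pale keys at right angles. The top key is at (235,85), right (320,170), bottom (215,250) and left (130,155), so the keys stand about 5-7° clockwise of the image axes. I will now move toward a high waypoint, then look again with both cameras.

```bash
cat >> h.py <<'E'
from scipy.spatial.transform import Rotation as Ro
np.set_printoptions(precision=4,suppress=True)
def goal(pos,zyaw_deg,ref=None):
    "shift & turn in tool axes from measured pose to pos with tool z at yaw, y down"
    o=get_obs(); R=Ro.from_quat(o['ee_rot']); a=np.radians(zyaw_deg)
    z=np.array([np.cos(a),np.sin(a),0]); y=np.array([0,0,-1.]); x=np.cross(y,z)
    T=Ro.from_matrix(np.c_[x,y,z]); d=R.inv().apply(np.array(pos)-o['position']); r=(R.inv()*T).as_rotvec()
    print('shift',d,'turn',r,'| pos',o['position'],'yaw',np.degrees(np.arctan2(*R.as_matrix()[[1,0],2])),'F',o['ft_force'],'t',o['clock'],'j7',o['joint_pos'][6],'w',o['grip_width'])
E
python3 -c "
from h import *
goal([.45,-.28,.36],-30)"
```

```text
shift [-0.3676 -0.1291 -0.243 ] turn [ 0.0012 -0.7994 -0.0005] | pos [ 0.1532 -0.6056  0.2306] yaw -75.8035752728974 F [ 0.1189 -0.7856 -0.2634] t 0.1 j7 -0.0885052619936151 w 0.9975729417116691
```

>>> send_rows(
  motion=[
    [100,-0.02,-0.05,-0.01,0,0,0],
    [100,-0.05,-0.1,-0.03,0,-0.1,0],
    [100,-0.368,-0.13,-0.243,0,-0.8,0],
    [100,-0.368,-0.13,-0.243,0,-0.8,0],
    [100,-0.368,-0.13,-0.243,0,-0.8,0],
    [100,-0.368,-0.13,-0.243,0,-0.8,0],
    [100,-0.368,-0.13,-0.243,0,-0.8,0],
    [100,-0.368,-0.13,-0.243,0,-0.8,0],
    [100,-0.368,-0.13,-0.243,0,-0.8,0],
    [100,-0.368,-0.13,-0.243,0,-0.8,0],
  ],
)

```text
clock: 0.93
position: [0.4037, -0.331, 0.3514]
ee_rot: [0.354, -0.612, 0.612, -0.354]
ft_force: [1.2, -1.0, -0.7]
grip_width: 1.003
```

```bash
python3 - <<'E'
from h import *
for n in('side','top'): save(n,f'pics/{n}1.png')
goal([.524,.174,.18],0)
E
```

```text
shift [-0.4928  0.173  -0.1444] turn [-0.0025 -0.5121 -0.0015] | pos [ 0.4079 -0.3265  0.3523] yaw -29.339832710140744 F [-0.6935 -0.1152  0.9533] t 1.0333 j7 0.04993005440126492 w 1.000198383704352
```

View pics/side1.png

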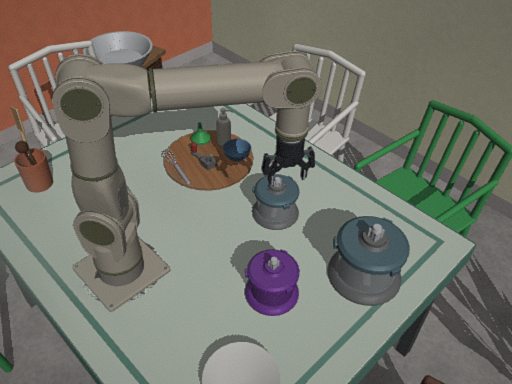

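The side view is now clear. The crank is at about (210,162), the chopper's shaft tip at about (277,182), and the gripper is behind the chopper.

```bash
python3 - <<'E'
from h import *
c=np.load('pics/side1.npz'); 
a=cv2.resize(c['pixels'][140:176,180:234,::-1],None,fx=9,fy=9,interpolation=cv2.INTER_NEAREST)
b=cv2.resize(c['pixels'][170:206,262:292,::-1],None,fx=9,fy=9,interpolation=cv2.INTER_NEAREST)
t=np.load('pics/top1.npz')
d=cv2.resize(t['pixels'][176:200,140:190,::-1],None,fx=9,fy=9,interpolation=cv2.INTER_NEAREST)
o=np.zeros((560,780,3),np.uint8);o[:a.shape[0],:a.shape[1]]=a;o[:b.shape[0],500:500+b.shape[1]]=b;o[330:330+d.shape[0],:d.shape[1]]=d
e=cv2.resize(t['pixels'][165:190,270:298,::-1],None,fx=9,fy=9,interpolation=cv2.INTER_NEAREST);o[330:330+e.shape[0],500:500+e.shape[1]]=e
cv2.imwrite('pics/crop1.png',o)
E
```

```text
(no output)
```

View pics/crop1.png

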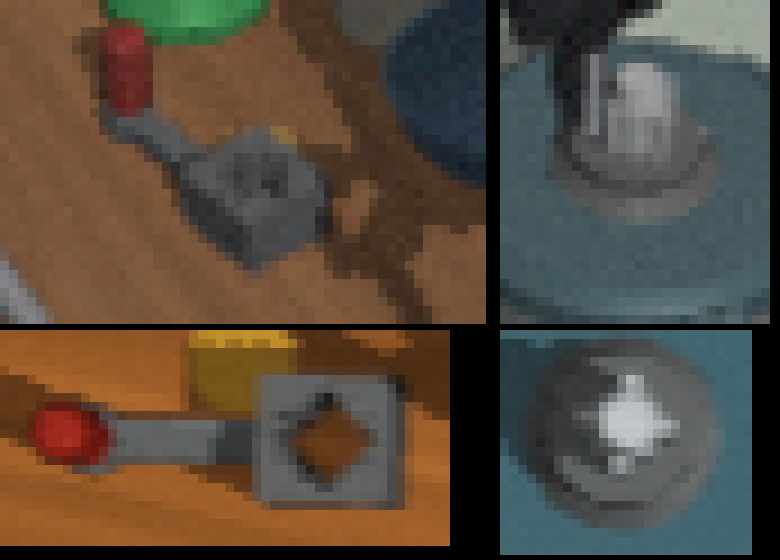

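```bash
python3 - <<'E'
from h import *
s=np.load('pics/side1.npz');t=np.load('pics/top1.npz')
def K(c):
    f=192/np.tan(np.radians(float(c['fovy']))/2); return np.array([[f,0,c['cx']],[0,f,c['cy']],[0,0,1]])@np.asarray(c['view'])[:3]
def tri(a,b):
    X=cv2.triangulatePoints(K(t),K(s),np.array(a,float).reshape(2,1),np.array(b,float).reshape(2,1));X=X/X[3]
    return X[:3,0]
print('hub',tri((175.5,187.45),(208.6,159.5)),plane(t,(175.5,187.45),.055),plane(s,(208.6,159.5),.055))
print('shaft tip',tri((283.4,174.5),(277.05,177.8)),plane(t,(283.4,174.5),.166),plane(s,(277.05,177.8),.169))
print('arm line',plane(t,[(155,187.83),(164,187.83)],.037),'red',plane(t,(145.9,186.8),.08))
for c,roi,h0,n in((t,(slice(160,195),slice(268,300)),(.13,),'t'),):
    P,ok=cloud(c);hsv=cv2.cvtColor(c['pixels'],cv2.COLOR_RGB2HSV)
    m=np.zeros(ok.shape,bool);m[roi]=1;m&=(hsv[...,1]<70)&(P[...,2]>.125)&(P[...,2]<.18)
    cs,_=cv2.findContours(m.astype(np.uint8),0,cv2.CHAIN_APPROX_NONE);k=max(cs,key=cv2.contourArea)[:,0]
    e=cv2.fitEllipse(k);print('boss',e,plane(c,e[0],.139))
    q=P[m];print('top z boss',np.median(q[(q[:,2]<.148)&(q[:,2]>.131)][:,2]),'tip z',np.sort(q[:,2])[-15:].mean())
E
```

```text
hub [0.5262 0.1767 0.052 ] [[0.5258 0.1762 0.055 ]] [[0.5241 0.1738 0.055 ]]
shaft tip [ 0.5494 -0.1664  0.1718] [[ 0.5508 -0.1674  0.166 ]] [[ 0.5511 -0.1639  0.169 ]]
arm line [[0.5269 0.2473 0.037 ]
 [0.5265 0.2177 0.037 ]] red [[0.5275 0.2652 0.08  ]]
boss ((283.223876953125, 175.95034790039062), (20.086841583251953, 20.79551124572754), 101.8065414428711) [[ 0.5491 -0.1681  0.139 ]]
top z boss 0.13812877722656597 tip z 0.1706475622928739
```

```bash
python3 -c "
from h import *
goal([.5255,.175,.15],-1)"
```

```text
shift [-0.4944  0.203  -0.1436] turn [-0.0025 -0.4946 -0.0015] | pos [ 0.4079 -0.3265  0.3523] yaw -29.339832710140744 F [-0.6935 -0.1152  0.9533] t 1.0333 j7 0.04993005440126492 w 1.000198383704352
```

>>> send_rows(
  motion=[
    [100,-0.494,0.0,-0.144,0,-0.495,0],
    [100,-0.494,0.0,-0.144,0,-0.495,0],
    [100,-0.494,0.0,-0.144,0,-0.495,0],
    [100,-0.494,0.0,-0.144,0,-0.495,0],
    [100,-0.494,0.0,-0.144,0,-0.495,0],
    [100,-0.494,0.0,-0.144,0,-0.495,0],
    [100,-0.494,0.0,-0.144,0,-0.495,0],
    [100,-0.494,0.0,-0.144,0,-0.495,0],
    [80,-0.494,0.0,-0.144,0,-0.495,0],
    [80,-0.494,0.0,-0.144,0,-0.495,0],
  ],
)

```text
clock: 1.87
position: [0.5016, 0.0736, 0.3512]
ee_rot: [0.493, -0.507, 0.507, -0.493]
ft_force: [1.7, -0.7, 0.4]
grip_width: 0.8
```

```bash
python3 -c "
from h import *
goal([.5255,.175,.12],-1)"
```

```text
shift [-0.1021  0.2311  0.0209] turn [-0.0004 -0.0112  0.0005] | pos [0.5016 0.0736 0.3512] yaw -1.6398923521842592 F [ 1.7259 -0.711   0.4168] t 1.8667 j7 -0.3115242005886312 w 0.8000472463801419
```

>>> send_rows(
  motion=[
    [80,-0.1,0.1,0.02,0,0,0],
    [80,-0.1,0.1,0.02,0,0,0],
    [80,-0.1,0.1,0.02,0,0,0],
    [80,-0.1,0.23,0.02,0,0,0],
    [80,-0.1,0.23,0.02,0,0,0],
    [80,-0.1,0.23,0.02,0,0,0],
    [80,-0.1,0.23,0.02,0,0,0],
    [80,-0.1,0.23,0.02,0,0,0],
    [80,-0.1,0.23,0.02,0,0,0],
    [80,-0.1,0.23,0.02,0,0,0],
  ],
)

```text
clock: 2.7
position: [0.5254, 0.1715, 0.1229]
ee_rot: [0.492, -0.507, 0.507, -0.494]
ft_force: [0.7, 0.1, 1.1]
grip_width: 0.801
```

```bash
python3 -c "
from h import *
goal([.5255,.175,.028],-1)
save('side','pics/side2.png');save('top','pics/top2.png')
t=cv2.imread('pics/top2.png')[110:250,90:250];s=cv2.imread('pics/side2.png')[90:210,140:300]
o=np.zeros((420,780,3),np.uint8);a=cv2.resize(t,(400,350));b=cv2.resize(s,(380,285));o[:350,:400]=a;o[:285,400:]=b;cv2.imwrite('pics/c2.png',o)"
```

```text
shift [-0.0034  0.0949 -0.0002] turn [-0.002  -0.0108 -0.0006] | pos [0.5254 0.1715 0.1229] yaw -1.61817782520758 F [0.6551 0.149  1.0526] t 2.7 j7 -0.6579931272158838 w 0.8012524534688046
```

View pics/c2.png

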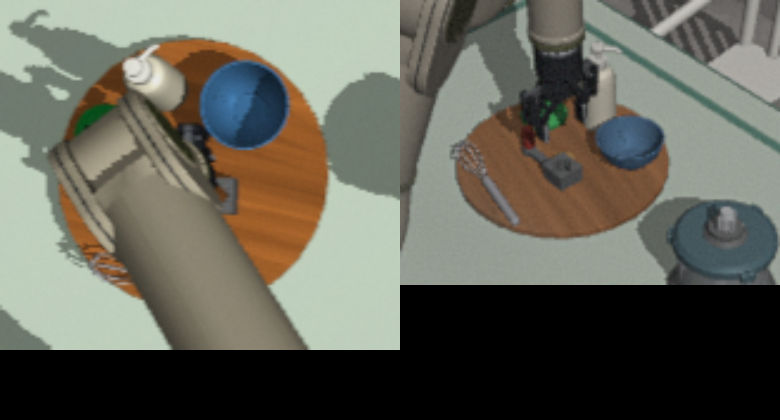

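The gripper stands open over the crank. In the side crop the fingertips are at about (540,125) and (585,110), with the hub right below at (562,165). The bowl and bottle are clear of it, so I will descend.

>>> send_rows(
  motion=[
    [80,-0.0035,0.03,0,0,-0.01,0],
    [80,-0.0035,0.055,0,0,-0.01,0],
    [80,-0.0035,0.075,0,0,-0.01,0],
    [80,-0.0035,0.088,0,0,-0.01,0],
    [80,-0.0035,0.095,0,0,-0.01,0],
    [80,-0.0035,0.095,0,0,-0.01,0],
    [80,-0.0035,0.095,0,0,-0.01,0],
  ],
)

```text
clock: 3.38
position: [0.5253, 0.1751, 0.0272]
ee_rot: [0.495, -0.504, 0.505, -0.496]
ft_force: [-0.5, 0.6, 1.5]
grip_width: 0.799
```

```bash
python3 -c "
from h import *
goal([.5255,.175,.028],-1)
save('side','pics/side3.png')
s=cv2.imread('pics/side3.png')[130:180,180:240]
cv2.imwrite('pics/c3.png',cv2.resize(s,None,fx=10,fy=10))"
```

```text
shift [ 0.0001 -0.0008  0.0002] turn [-0.0013 -0.0007 -0.0003] | pos [0.5253 0.1751 0.0272] yaw -1.0428924161006126 F [-0.4721  0.5578  1.5397] t 3.3833 j7 -0.7362879634204356 w 0.7990701222374645
```

View pics/c3.png

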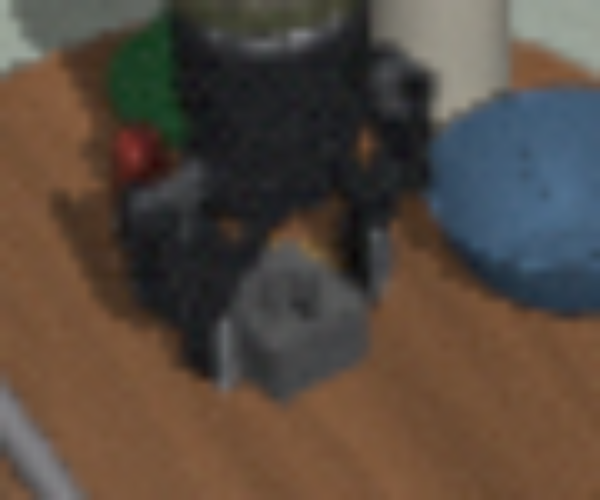

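The hub sits between the pads with the expected ~12 mm past the pad edge. I will close.

>>> send_rows(
  motion=[
    [30,0,0,0,0,0,0],
    [30,0,0,0,0,0,0],
    [30,0,0,0,0,0,0],
    [30,0,0,0,0,0,0],
    [30,0,0,0,0,0,0],
    [30,0,0,0,0,0,0],
    [30,0,-0.02,0,0,0,0],
    [30,0,-0.05,0,0,0,0],
  ],
  squeeze=60,
)

```text
clock: 4.1
position: [0.5229, 0.1741, 0.0748]
ee_rot: [-0.497, 0.505, -0.504, 0.494]
ft_force: [0.3, -0.6, -2.1]
grip_width: 0.529
```

```bash
python3 -c "
from h import *
goal([.5255,.175,.3],-1)
"
```

```text
shift [-0.0007 -0.2252  0.0016] turn [ 0.0043 -0.0004  0.0011] | pos [0.5229 0.1741 0.0748] yaw -1.023166472488299 F [ 0.2527 -0.5712 -2.0614] t 4.1 j7 -0.6925306054595742 w 0.5289162115807113
```

>>> send_rows(
  motion=[
    [30,0,-0.06,0,0,0,0],
    [30,0,-0.1,0,0,0,0],
    [30,0,-0.14,0,0,0,0],
    [30,0,-0.18,0,0,0,0],
    [30,0.04,-0.2,0,0,0,0],
    [30,0.08,-0.2,0.002,0,0,0],
    [30,0.12,-0.2,0.004,0,0,0],
    [30,0.15,-0.2,0.006,0,0,0],
    [30,0.16,-0.2,0.008,0,0,0],
    [30,0.16,-0.2,0.008,0,0,0],
  ],
)

```text
clock: 4.93
position: [0.5299, 0.0104, 0.2762]
ee_rot: [0.494, -0.506, 0.507, -0.493]
ft_force: [-0.9, 0.6, -1.4]
grip_width: 0.529
```

```bash
python3 -c "
from h import *
goal([.55,-.1675,.22],-1)
save('side','pics/side4.png');save('top','pics/top4.png')
o=np.hstack([cv2.imread('pics/top4.png')[100:300,100:355],cv2.imread('pics/side4.png')[60:260,140:350]])
cv2.imwrite('pics/c4.png',cv2.resize(o,None,fx=1.7,fy=1.7))"
```

```text
shift [0.1773 0.0565 0.0244] turn [-0.0001 -0.007   0.0016] | pos [0.5299 0.0104 0.2762] yaw -1.400864910470541 F [-0.8603  0.5708 -1.3602] t 4.9333 j7 -0.22775377527791188 w 0.5294620490935381
```

View pics/c4.png

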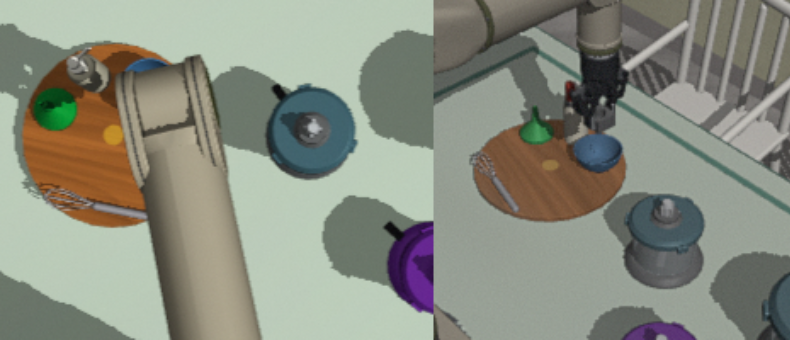

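```bash
python3 -c "
from h import *
s=np.load('pics/side4.npz')
K=lambda c:np.array([[192/np.tan(np.radians(float(c['fovy']))/2),0,c['cx']],[0,192/np.tan(np.radians(float(c['fovy']))/2),c['cy']],[0,0,1]])@np.asarray(c['view'])[:3]
o=get_obs();p=o['position'];R=Ro.from_quat(o['ee_rot']).as_matrix()
im=cv2.resize(s['pixels'][85:150,200:270,::-1],None,fx=9,fy=9,interpolation=cv2.INTER_NEAREST)
# expected hub corners in tool frame: crank x = -tool x ; crank y = +-tool z
for x in(-.024,.024):
  for z in(-.023,.023):
    for h in(-.002,.028):
      X=p+R@np.array([x,-h,z]);q=K(s)@np.r_[X,1];q=q[:2]/q[2]
      cv2.circle(im,tuple(((q+.5-[200,85])*9).astype(int)),3,(0,255,0),-1)
cv2.imwrite('pics/c5.png',im)"
```

```text
(no output)
```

View pics/c5.png

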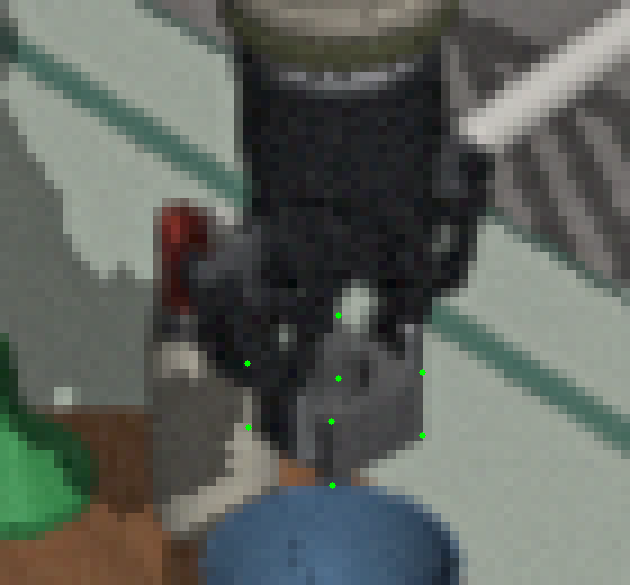

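The projected hub corners (green) fall on the real hub's corners at (423,365), (423,435) and (335,480). So the hole sits within ~1-2 mm of the TCP axis. Next is the hover over the shaft.

```bash
python3 -c "
from h import *
goal([.55,-.1665,.195],4)"
```

```text
shift [0.1814 0.0813 0.0237] turn [-0.0003 -0.0879 -0.0003] | pos [0.5296 0.0153 0.2764] yaw -1.0380191498382234 F [-0.1491  0.8569 -2.2248] t 5.0333 j7 -0.22960491859860918 w 0.527590877702477
```

>>> send_rows(
  motion=[
    [30,0.04,0,0.005,0,-0.088,0],
    [30,0.08,0,0.011,0,-0.088,0],
    [30,0.12,0,0.016,0,-0.088,0],
    [30,0.15,0,0.02,0,-0.088,0],
    [30,0.17,0.02,0.024,0,-0.088,0],
    [30,0.181,0.04,0.024,0,-0.088,0],
    [30,0.181,0.065,0.024,0,-0.088,0],
    [30,0.181,0.08,0.024,0,-0.088,0],
    [30,0.181,0.08,0.024,0,-0.088,0],
    [30,0.181,0.08,0.024,0,-0.088,0],
  ],
)

```text
clock: 5.87
position: [0.5507, -0.1647, 0.1962]
ee_rot: [-0.518, 0.482, -0.481, 0.518]
ft_force: [0.2, 0.2, -1.3]
grip_width: 0.526
```

```bash
cat > ov.py <<'E'
from h import *
import sys
def K(c):
    f=192/np.tan(np.radians(float(c['fovy']))/2); return np.array([[f,0,c['cx']],[0,f,c['cy']],[0,0,1]])@np.asarray(c['view'])[:3]
def ov(n):
    s=save('side',f'pics/side{n}.png'); o=get_obs();p=o['position'];R=Ro.from_quat(o['ee_rot']).as_matrix()
    x0,y0=245,140
    im=cv2.resize(s['pixels'][y0:y0+65,x0:x0+70,::-1],None,fx=9,fy=9,interpolation=cv2.INTER_NEAREST)
    raw=im.copy()
    for x in(-.024,.024):
      for z in(-.023,.023):
        for h in(-.002,.028):
          X=p+R@np.array([x,-h,z]);q=K(s)@np.r_[X,1];q=q[:2]/q[2]
          cv2.circle(im,tuple(((q+.5-[x0,y0])*9).astype(int)),3,(0,255,0),-1)
    for X in((.55,-.1665,.139),(.55,-.1665,.169)):
        q=K(s)@np.r_[X,1];q=q[:2]/q[2]; cv2.circle(im,tuple(((q+.5-[x0,y0])*9).astype(int)),3,(0,0,255),-1)
    cv2.imwrite(f'pics/c{n}.png',im)
E
python3 -c "
from ov import *
goal([.55,-.1665,.175],4); ov(6)"
```

```text
shift [ 0.0018  0.0212 -0.0008] turn [ 0.0006  0.0029 -0.0011] | pos [ 0.5507 -0.1647  0.1962] yaw 4.163940222459977 F [ 0.1986  0.1844 -1.2838] t 5.8667 j7 0.12900096470558686 w 0.5257223496960243
```

View pics/c6.png

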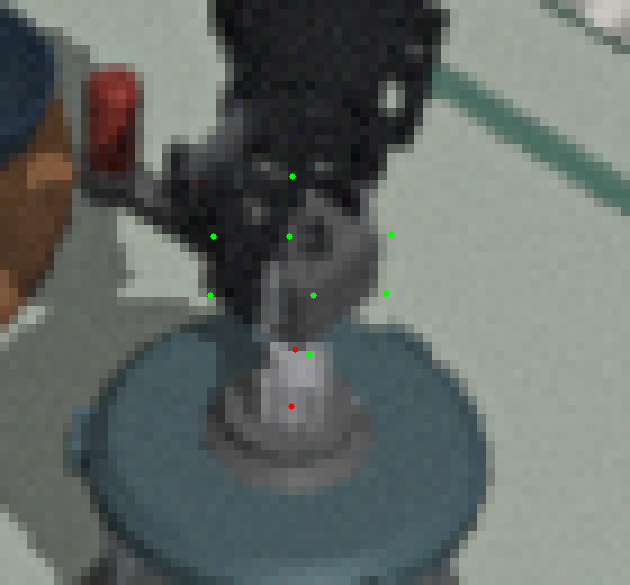

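```bash
python3 -c "
from ov import *
goal([.55,-.1665,.175],4); ov(7);goal([.55,-.1665,.175],4)"
```

```text
shift [ 0.0013  0.0223 -0.0014] turn [-0.0012  0.0025 -0.0002] | pos [ 0.5513 -0.1651  0.1973] yaw 4.141872492096828 F [ 0.4979  0.0371 -0.5462] t 5.9167 j7 0.12913865944819064 w 0.5269742584858474
shift [ 0.0009  0.0227 -0.0016] turn [-0.002   0.0021  0.0005] | pos [ 0.5515 -0.1654  0.1977] yaw 4.118475084617284 F [-0.178  -0.151  -0.7611] t 5.9667 j7 0.1292332090058571 w 0.524459912767935
```

View pics/c7.png

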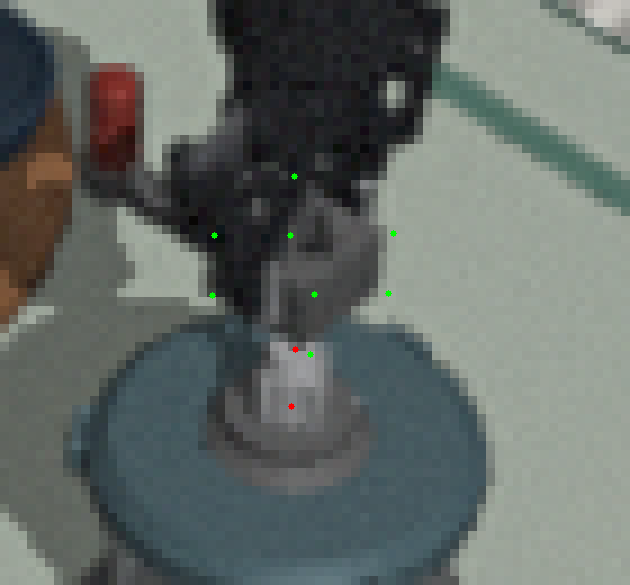

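```bash
python3 - <<'E'
from ov import *
def redblob(s):
    hsv=cv2.cvtColor(s['pixels'],cv2.COLOR_RGB2HSV);m=((hsv[...,0]<8)|(hsv[...,0]>170))&(hsv[...,1]>120);m[:85]=0;m[200:]=0;m[:,:190]=0;m[:,300:]=0
    n,l,st,ce=cv2.connectedComponentsWithStats(m.astype(np.uint8));i=1+st[1:,4].argmax();return st[i],ce[i]
def pred(s,p,yaw):
    a=np.radians(yaw+90);ex=np.array([np.cos(a),np.sin(a),0])
    for h in(.013,.034,.055):
        X=p+ex*.09+np.array([0,0,h-.002]);q=K(s)@np.r_[X,1];print('  pred h',h,q[:2]/q[2])
s=np.load('pics/side4.npz');print(redblob(s));pred(s,np.array([.5298,.0135,.2763]),-1.2)
s=np.load('pics/side7.npz');print(redblob(s));pred(s,np.array([.5514,-.1652,.1975]),4.13)
t=save('top','pics/top7.png'); cv2.imwrite('pics/c8.png',cv2.resize(t['pixels'][110:230,200:330,::-1],None,fx=4,fy=4))
goal([.55,-.1665,.175],4)
E
```

```text
(array([218, 108,   5,  11,  30], dtype=int32), array([219.5333, 112.1333]))
  pred h 0.013 [220.1903 117.9669]
  pred h 0.034 [220.0107 113.0491]
  pred h 0.055 [219.8281 108.048 ]
(array([255, 148,   5,  11,  49], dtype=int32), array([257.1633, 152.7347]))
  pred h 0.013 [257.9698 157.5573]
  pred h 0.034 [258.1102 152.8935]
  pred h 0.055 [258.253  148.1494]
shift [ 0.0006  0.0228 -0.0016] turn [-0.0022  0.0016  0.0008] | pos [ 0.5515 -0.1658  0.1978] yaw 4.092847742738356 F [-0.0839 -0.5261 -2.3278] t 6.0167 j7 0.129278305276595 w 0.5248298245017379
```

View pics/c8.png

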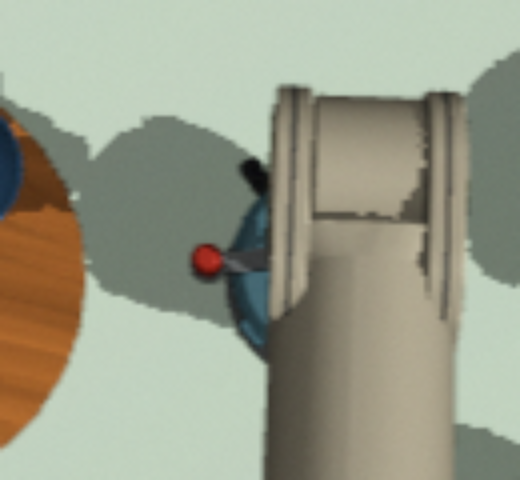

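```bash
python3 - <<'E'
from ov import *
t=np.load('pics/top7.npz')
hsv=cv2.cvtColor(t['pixels'],cv2.COLOR_RGB2HSV);m=((hsv[...,0]<8)|(hsv[...,0]>170))&(hsv[...,1]>150);m[:165]=0;m[185:]=0;m[:,:240]=0;m[:,265:]=0
v,u=np.nonzero(m);print(len(u),u.mean(),v.mean());w=plane(t,[u.mean(),v.mean()],.247);print(w)
a=np.radians(94.1);print('tcp->',np.array([.5515,-.1656])+.09*np.array([np.cos(a),np.sin(a)]))
t0=np.load('pics/top1.npz')
E
```

```text
45 251.2888888888889 174.55555555555554
[[ 0.5439 -0.0746  0.247 ]]
tcp-> [ 0.5451 -0.0758]
```

>>> send_rows(
  motion=[
    [30,0.003,0.006,-0.0005,0,0,0],
    [30,0.003,0.012,-0.0005,0,0,0],
    [30,0.003,0.017,-0.0005,0,0,0],
    [30,0.003,0.021,-0.0005,0,0,0],
    [30,0.003,0.024,-0.0005,0,0,0],
    [30,0.003,0.027,-0.0005,0,0,0],
    [30,0.003,0.027,-0.0005,0,0,0],
  ],
)

```text
clock: 6.6
position: [0.5499, -0.1696, 0.1685]
ee_rot: [0.517, -0.482, 0.482, -0.517]
ft_force: [0.2, 0.3, -1.3]
grip_width: 0.519
```

```bash
python3 -c "
from ov import *
goal([.551,-.1687,.165],4); ov(9);goal([.551,-.1687,.165],4);print(get_obs()['torque'])"
```

```text
shift [-0.0008  0.0035  0.0012] turn [ 0.0008  0.0003 -0.0003] | pos [ 0.5499 -0.1696  0.1685] yaw 4.017928069952224 F [ 0.2232  0.3    -1.3281] t 6.6 j7 0.1219961824055905 w 0.519276776786527
shift [-0.0008  0.0039  0.001 ] turn [ 0.0004  0.0003 -0.0002] | pos [ 0.55   -0.1696  0.1689] yaw 4.017346802262647 F [-0.6512 -1.2436 -0.3756] t 6.65 j7 0.12214218563538702 w 0.5289491257663222
[-0.0019 -0.0085 -0.0364]
```

View pics/c9.png

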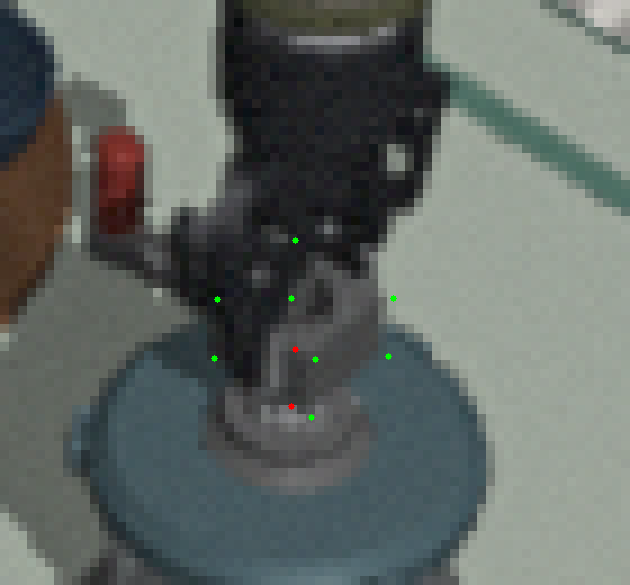

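```bash
python3 - <<'E'
from ov import *
def redv(s):
    hsv=cv2.cvtColor(s['pixels'],cv2.COLOR_RGB2HSV);m=((hsv[...,0]<8)|(hsv[...,0]>170))&(hsv[...,1]>120);m[:85]=0;m[200:]=0;m[:,:190]=0;m[:,300:]=0
    n,l,st,ce=cv2.connectedComponentsWithStats(m.astype(np.uint8));i=1+st[1:,4].argmax();return st[i],ce[i]
for n,p,y in((4,[.5298,.0135,.2763],-1.2),(6,[.551,-.165,.1967],4.15),(7,[.5514,-.1652,.1975],4.13),(9,[.55,-.1696,.1687],4.02)):
    s=np.load(f'pics/side{n}.npz');P,ok=cloud(s);st,ce=redv(s)
    a=np.radians(y+90);X=np.array(p)+.09*np.array([np.cos(a),np.sin(a),0])+[0,0,.032];q=K(s)@np.r_[X,1]
    sl=P[st[1]+1:st[1]+st[3]-1,st[0]+1:st[0]+st[2]-1].reshape(-1,3)
    print(n,'blob v-range',st[1],st[1]+st[3]-1,'ce',ce,'pred mid',q[:2]/q[2],'z med',np.median(sl,0),X)
s=np.load('pics/side9.npz');print(s['range_z'][165:190,270:292:3].round(3)[:4]);P,ok=cloud(s)
print((P[165:188,272:290,2]*1000).astype(int))
E
```

```text
4 blob v-range 108 118 ce [219.5333 112.1333] pred mid [220.0107 113.0491] z med [0.5224 0.0942 0.3276] [0.5317 0.1035 0.3083]
6 blob v-range 148 158 ce [256.8  152.86] pred mid [257.9748 153.1007] z med [ 0.5362 -0.079   0.2362] [ 0.5445 -0.0752  0.2287]
7 blob v-range 148 158 ce [257.1633 152.7347] pred mid [258.1102 152.8935] z med [ 0.5361 -0.0781  0.2374] [ 0.5449 -0.0754  0.2295]
9 blob v-range 155 165 ce [257.7045 159.5455] pred mid [258.5524 160.032 ] z med [ 0.5358 -0.0841  0.2079] [ 0.5437 -0.0798  0.2007]
[[1.609 1.652 1.627 1.623 1.688 1.678 2.009 2.011]
 [1.593 1.64  2.003 1.628 1.695 1.678 2.011 2.005]
 [1.594 1.637 1.643 1.629 1.692 1.684 2.002 2.011]
 [1.599 1.643 1.627 1.633 1.693 1.688 2.001 1.999]]
[[ 237  237    7  256  253  256  257  256  246  210  213  213  216  220
   219  223    2   -5]
 [ 244  242  240  235    2  248  255  251  208  209  206  211  213  218
   222  216   -1    5]
 [ 264  242  242  240  238  245  248  247  206  203  206  205  206  212
   214    3    1   -3]
 [ 236  236  243  244  246  247  245  243  196  200  203  208  209  206
   206    7    0
[... 1112 characters left out ...]
5  170  170
   128  125  125  126]
 [ 181  188  181  184  181  182  187  184  180  180  171  176  123  126
   130  124  127  123]
 [ 177  182  176  178  174  178  183  178  175 1328  171  132  125  122
   124  118  124  125]
 [ 143  160  174  171  170  173  174  176  173  166  139  142  123  125
   125  126  131  128]
 [ 142  148  151  157  166  169  171  177  167  136  141  144  127  129
   125  125  126  130]
 [ 140  140  148  153  148  150  169  146  152  140  134  142  141  122
   126  123  126  125]
 [ 143  135  144  144  142  140  141  137  135  141  137  139  132  126
   125  122  128  129]
 [ 142  138  143  142  140  144  141  144  140  138  139  138  138  129
   123  123  128  121]]
```

No slip: depth puts the hub top at ~196 mm and the underside at ~167 mm, as expected, and the nose is at the hole mouth. I will descend gently.

>>> send_rows(
  motion=[
    [30,-0.0005,0.001,0.0005,0,0,0],
    [30,-0.0005,0.002,0.0005,0,0,0],
    [30,-0.0005,0.003,0.0005,0,0,0],
    [30,-0.0005,0.004,0.0005,0,0,0],
    [30,-0.0005,0.004,0.0005,0,0,0],
  ],
)

```text
clock: 7.07
position: [0.5505, -0.1691, 0.165]
ee_rot: [0.517, -0.482, 0.482, -0.517]
ft_force: [-0.0, 0.4, -2.5]
grip_width: 0.531
```

```bash
python3 -c "
from ov import *
goal([.551,-.1687,.163],4);print(get_obs()['torque'])"
```

```text
shift [-0.0004  0.002   0.0005] turn [ 0.0002  0.0002 -0.    ] | pos [ 0.5505 -0.1691  0.165 ] yaw 4.008970740769727 F [-0.0215  0.3644 -2.5121] t 7.0667 j7 0.11877696930474856 w 0.5306381712790085
[-0.0237 -0.0008 -0.0259]
```

>>> send_rows(
  motion=[
    [30,0,0.0005,0,0,0,0],
    [30,0,0.001,0,0,0,0],
    [30,0,0.0015,0,0,0,0],
    [30,0,0.002,0,0,0,0],
    [30,0,0.002,0,0,0,0],
    [30,0,0.002,0,0,0,0],
  ],
)

```text
clock: 7.57
position: [0.5507, -0.1692, 0.1634]
ee_rot: [-0.517, 0.482, -0.482, 0.517]
ft_force: [-1.3, 0.6, 0.7]
grip_width: 0.527
```

>>> send_rows(
  motion=[
    [30,0,0.0005,0,0,0,0],
    [30,0,0.001,0,0,0,0],
    [30,0,0.001,0,0,0,0],
  ],
)

```text
clock: 7.82
position: [0.5509, -0.1692, 0.1631]
ee_rot: [-0.517, 0.482, -0.483, 0.517]
ft_force: [-3.7, -0.1, 8.8]
grip_width: 0.532
```

Contact at 10 N with the underside 22 mm above home, so the crank is resting on the keys. I will ease x slightly and turn clockwise under the light push.

>>> send_rows(
  motion=[
    [30,0,0,-0.0005,0,0.017,0],
    [30,0,0,-0.0005,0,0.034,0],
    [30,0,0,-0.0005,0,0.051,0],
    [30,0,0,-0.0005,0,0.068,0],
  ],
)

```text
clock: 8.15
position: [0.5508, -0.1693, 0.1631]
ee_rot: [-0.5, 0.499, -0.5, 0.501]
ft_force: [-0.4, 0.9, 4.7]
grip_width: 0.525
```

```bash
python3 -c "
from ov import *
goal([.551,-.1687,.163],0);print(get_obs()['torque'])"
```

```text
shift [-0.0006  0.0001  0.0002] turn [-0.0017  0.0012  0.0007] | pos [ 0.5508 -0.1693  0.1631] yaw 0.06913040189025821 F [-0.3854  0.905   4.6986] t 8.15 j7 0.052420516249023816 w 0.5247120407132042
[-0.0447  0.1583  0.0547]
```

>>> send_rows(
  motion=[
    [30,0,0.0003,0,0,0.017,0],
    [30,0,0.0003,0,0,0.034,0],
    [30,0,0.0003,0,0,0.051,0],
    [30,0,0.0003,0,0,0.068,0],
  ],
)

```text
clock: 8.48
position: [0.551, -0.1694, 0.1628]
ee_rot: [0.483, -0.516, 0.517, -0.483]
ft_force: [1.5, -0.6, 4.9]
grip_width: 0.522
```

>>> send_rows(
  motion=[
    [30,0,0,0,0,0.017,0],
    [30,0,0,0,0,0.034,0],
    [30,0,0,0,0,0.051,0],
  ],
)

```text
clock: 8.73
position: [0.5507, -0.1694, 0.1623]
ee_rot: [0.469, -0.528, 0.529, -0.47]
ft_force: [0.2, 0.8, 0.8]
grip_width: 0.529
```

>>> send_rows(
  motion=[
    [30,0,0.0007,0,0,0,0],
    [30,0,0.0015,0,0,0,0],
    [30,0,0.0015,0,0,0,0],
  ],
)

```text
clock: 8.98
position: [0.5493, -0.169, 0.1593]
ee_rot: [-0.47, 0.529, -0.528, 0.47]
ft_force: [-0.3, -0.6, -1.7]
grip_width: 0.527
```

```bash
python3 -c "
from ov import *
goal([.551,-.1687,.143],-7);print(get_obs()['torque'])"
```

```text
shift [-0.0005  0.0163  0.0017] turn [ 0.0022  0.0055 -0.0003] | pos [ 0.5493 -0.169   0.1593] yaw -6.684202259967708 F [-0.2723 -0.629  -1.7116] t 8.9833 j7 -0.06092513511859947 w 0.5266842857901144
[-0.0799 -0.0061 -0.0538]
```

The crank dropped in at yaw −6.7° (crank at ~83°, as the picture suggested). I will lower it along the splines, watching the force.

>>> send_rows(
  motion=[
    [30,0,0.001,0,0,0,0],
    [30,0,0.002,0,0,0,0],
    [30,0,0.003,0,0,0,0],
    [30,0,0.004,0,0,0,0],
  ],
)

```text
clock: 9.32
position: [0.5499, -0.1691, 0.1561]
ee_rot: [-0.47, 0.528, -0.528, 0.47]
ft_force: [-0.0, 0.6, -0.5]
grip_width: 0.526
```

>>> send_rows(
  motion=[
    [30,0,0.001,0,0,0,0],
    [30,0,0.002,0,0,0,0],
    [30,0,0.003,0,0,0,0],
    [30,0,0.004,0,0,0,0],
    [30,0,0.005,0,0,0,0],
    [30,0,0.005,0,0,0,0],
  ],
)

```text
clock: 9.82
position: [0.55, -0.1692, 0.1511]
ee_rot: [-0.47, 0.529, -0.528, 0.47]
ft_force: [-0.7, -0.9, -2.3]
grip_width: 0.526
```

>>> send_rows(
  motion=[
    [30,0,0.001,0,0,0,0],
    [30,0,0.002,0,0,0,0],
    [30,0,0.003,0,0,0,0],
    [30,0,0.004,0,0,0,0],
    [30,0,0.005,0,0,0,0],
    [30,0,0.006,0,0,0,0],
    [30,0,0.007,0,0,0,0],
  ],
)

```text
clock: 10.4
position: [0.55, -0.1692, 0.1442]
ee_rot: [-0.47, 0.528, -0.528, 0.47]
ft_force: [-4.0, 0.2, 1.7]
grip_width: 0.531
```

>>> send_rows(
  motion=[
    [30,0,0.0005,0,0,0,0],
    [30,0,0.001,0,0,0,0],
    [30,0,0.0015,0,0,0,0],
    [30,0,0.002,0,0,0,0],
  ],
)

```text
clock: 10.73
position: [0.55, -0.1692, 0.1423]
ee_rot: [-0.47, 0.528, -0.528, 0.47]
ft_force: [-5.2, 0.1, 1.4]
grip_width: 0.528
```

>>> send_rows(
  motion=[
    [30,0,0.0004,-0.0004,0,0,0],
    [30,0,0.0008,-0.0004,0,0,0],
    [30,0,0.0012,-0.0004,0,0,0],
    [30,0,0.0012,-0.0004,0,0,0],
  ],
)

```text
clock: 11.07
position: [0.55, -0.1692, 0.1415]
ee_rot: [0.47, -0.528, 0.529, -0.47]
ft_force: [-4.4, 0.6, 2.3]
grip_width: 0.529
```

>>> send_rows(
  motion=[
    [30,0,0.0003,0,0,0,0],
    [30,0,0.0006,0,0,0,0],
    [30,0,0.0006,0,0,0,0],
  ],
)

```text
clock: 11.32
position: [0.55, -0.1692, 0.1415]
ee_rot: [0.47, -0.528, 0.529, -0.47]
ft_force: [-6.5, 0.7, 8.9]
grip_width: 0.527
```

Fz rose at z=0.1415, 22 mm below the key stop, so the crank is home. I will relieve the side load, add a touch of push and confirm.

>>> send_rows(
  motion=[
    [30,0,0.0002,-0.0004,0,0,0],
    [30,0,0.0003,-0.0006,0,0,0],
    [30,0,0.0003,-0.0006,0,0,0],
    [30,0,0.0003,-0.0006,0,0,0],
  ],
)

```text
clock: 11.65
position: [0.55, -0.1692, 0.1414]
ee_rot: [0.47, -0.528, 0.529, -0.47]
ft_force: [-3.1, 0.4, 9.1]
grip_width: 0.53
```

```bash
python3 -c "
from ov import *
goal([.55,-.1692,.141],-7);print(get_obs()['torque']);s=save('side','pics/side10.png');cv2.imwrite('pics/c10.png',cv2.resize(s['pixels'][135:215,235:315,::-1],None,fx=7,fy=7))"
```

```text
shift [-0.      0.0004  0.    ] turn [-0.0021  0.0051  0.0005] | pos [ 0.55   -0.1692  0.1414] yaw -6.705023511982406 F [-3.1292  0.4244  9.1365] t 11.65 j7 -0.07057675684124425 w 0.5304108614435927
[ 0.0592  0.9383 -0.0224]
```

View pics/c10.png

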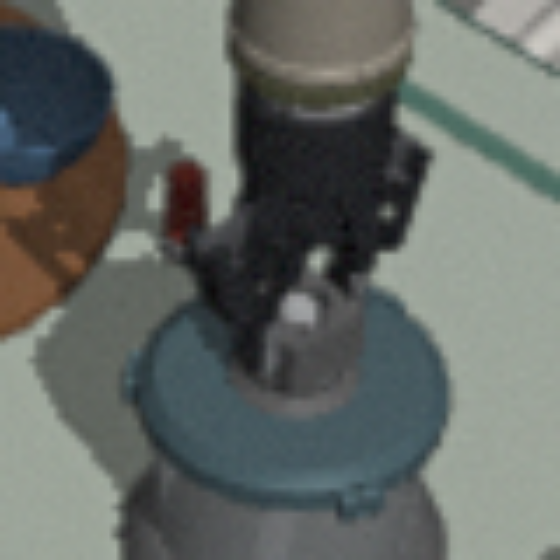

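The shaft's bright tip at (300,308) now shows in the hub mouth and the hub sits on the boss, so the crank is home. Now I crank clockwise in steps.

>>> send_rows(
  motion=[
    [30,0,-0.0003,-0.0002,0,0.04,0],
    [30,0,-0.0003,-0.0002,0,0.08,0],
    [30,0,-0.0003,-0.0002,0,0.13,0],
    [30,0,-0.0003,-0.0002,0,0.18,0],
    [30,0,-0.0003,-0.0002,0,0.24,0],
    [30,0,-0.0003,-0.0002,0,0.3,0],
  ],
)

```text
clock: 12.2
position: [0.5491, -0.1692, 0.1415]
ee_rot: [0.385, -0.593, 0.594, -0.385]
ft_force: [-7.3, 0.2, 8.8]
grip_width: 0.526
```

```bash
python3 -c "
from ov import *
goal([.55,-.1692,.141],-107);print(get_obs()['torque'])"
```

```text
shift [-0.0004  0.0005  0.0008] turn [-0.0011  1.4479 -0.0001] | pos [ 0.5491 -0.1692  0.1415] yaw -24.041672182680397 F [-7.286   0.1516  8.7503] t 12.2 j7 -0.3580394175603317 w 0.5262929079575832
[0.0071 1.4219 0.2694]
```

>>> send_rows(
  motion=[
    [30,0,0,-0.0004,0,0.06,0],
    [30,0,0,-0.0005,0,0.12,0],
    [30,0,0,-0.0006,0,0.18,0],
    [30,0,0,-0.0007,0,0.24,0],
    [30,0,0,-0.0008,0,0.3,0],
    [30,0,0,-0.0009,0,0.36,0],
  ],
)

```text
clock: 12.7
position: [0.5483, -0.1689, 0.1414]
ee_rot: [0.272, -0.652, 0.653, -0.273]
ft_force: [-6.2, -0.2, 8.7]
grip_width: 0.533
```

```bash
python3 -c "
from ov import *
goal([.55,-.1692,.141],-107);print(get_obs()['torque'])"
```

```text
shift [-0.0009  0.0004  0.0014] turn [-0.0011  1.0878 -0.0005] | pos [ 0.5483 -0.1689  0.1414] yaw -44.672916415507544 F [-6.1936 -0.2245  8.6713] t 12.7 j7 -0.7015266422528171 w 0.5326194218402289
[0.0873 1.2788 0.214 ]
```

>>> send_rows(
  motion=[
    [30,0.0001,0,-0.0003,0,0.06,0],
    [30,0.0001,0,-0.0004,0,0.12,0],
    [30,0.0001,0,-0.0005,0,0.18,0],
    [30,0.0001,0,-0.0006,0,0.24,0],
    [30,0.0001,0,-0.0007,0,0.3,0],
    [30,0.0001,0,-0.0008,0,0.36,0],
    [30,0.0001,0,-0.0009,0,0.42,0],
  ],
)

```text
clock: 13.28
position: [0.5478, -0.1681, 0.1414]
ee_rot: [0.13, -0.695, 0.695, -0.131]
ft_force: [-5.7, 1.0, 7.6]
grip_width: 0.524
```

```bash
python3 -c "
from ov import *
goal([.55,-.1692,.141],-107);print(get_obs()['torque'])"
```

```text
shift [-0.0017  0.0004  0.0019] turn [-0.0007  0.6682 -0.0009] | pos [ 0.5478 -0.1681  0.1414] yaw -68.71763479569792 F [-5.6534  1.0104  7.6158] t 13.2833 j7 -1.10409721239848 w 0.5240911136879521
[0.1237 1.1379 0.1725]
```

>>> send_rows(
  motion=[
    [30,0.0003,0,-0.0002,0,0.06,0],
    [30,0.0003,0,-0.0003,0,0.12,0],
    [30,0.0003,0,-0.0004,0,0.18,0],
    [30,0.0002,0,-0.0005,0,0.24,0],
    [30,0.0002,0,-0.0006,0,0.3,0],
    [30,0.0002,0,-0.0007,0,0.36,0],
    [30,0.0002,0,-0.0008,0,0.42,0],
  ],
)

```text
clock: 13.87
position: [0.5476, -0.1671, 0.1415]
ee_rot: [-0.018, -0.707, 0.707, 0.017]
ft_force: [-4.3, 1.8, 5.9]
grip_width: 0.525
```

```bash
python3 -c "
from ov import *
goal([.55,-.1692,.141],-117);print(get_obs()['torque'])"
```

```text
shift [-0.0025  0.0005  0.0019] turn [-0.      0.423  -0.0016] | pos [ 0.5476 -0.1671  0.1415] yaw -92.76406544874128 F [-4.2568  1.8076  5.8612] t 13.8667 j7 -1.508426230652545 w 0.5254071989252019
[0.147  0.841  0.2235]
```

>>> send_rows(
  motion=[
    [30,0.0002,0,-0.0002,0,0.06,0],
    [30,0.0002,0,-0.0003,0,0.12,0],
    [30,0.0002,0,-0.0004,0,0.18,0],
    [30,0.0002,0,-0.0005,0,0.24,0],
    [30,0.0002,0,-0.0006,0,0.3,0],
    [30,0.0002,0,-0.0006,0,0.3,0],
    [30,0.0002,0,-0.0006,0,0.3,0],
  ],
)

```text
clock: 14.45
position: [0.5477, -0.1664, 0.1415]
ee_rot: [0.122, 0.697, -0.697, -0.121]
ft_force: [-2.2, 2.2, 5.1]
grip_width: 0.528
```

```bash
python3 -c "
from ov import *
goal([.55,-.1692,.141],-110);print(get_obs()['torque'])
t=save('top','pics/top11.png');s=save('side','pics/side11.png');cv2.imwrite('pics/c11.png',np.hstack([cv2.resize(s['pixels'][135:215,235:315,::-1],(400,400)),cv2.resize(t['pixels'][130:230,240:340,::-1],(400,400))]))"
```

```text
shift [-0.0031  0.0005  0.0018] turn [ 0.0004  0.0031 -0.002 ] | pos [ 0.5477 -0.1664  0.1415] yaw -109.82017519258747 F [-2.23    2.1717  5.0607] t 14.45 j7 -1.796077092605496 w 0.5276953062210001
[ 0.2249  0.6    -0.0786]
```

View pics/c11.png

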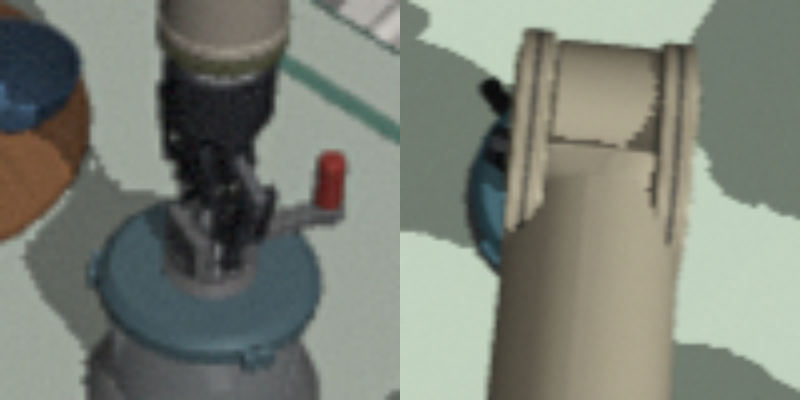

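The handle has swung from image left to (330,180) in the side crop, about 103° clockwise, with the hub still on the boss. I will relax the push, release, and lift clear.

>>> send_rows(
  motion=[
    [30,0.0002,-0.0003,0,0,0,0],
    [30,0.0002,-0.0005,0,0,0,0],
    [85,0.0002,-0.0005,0,0,0,0],
    [85,0.0002,-0.0005,0,0,0,0],
    [85,0.0002,-0.0005,0,0,0,0],
    [85,0.0002,-0.0005,0,0,0,0],
    [85,0.0002,-0.0005,0,0,0,0],
  ],
)

```text
clock: 15.13
position: [0.5465, -0.1668, 0.141]
ee_rot: [-0.122, -0.696, 0.697, 0.122]
ft_force: [-0.0, -0.2, 0.0]
grip_width: 0.85
```

>>> send_rows(
  motion=[
    [85,0,-0.01,0,0,0,0],
    [85,0,-0.025,0,0,0,0],
    [85,0,-0.045,0,0,0,0],
    [85,0,-0.07,0,0,0,0],
    [85,0,-0.1,0,0,0,0],
    [85,0,-0.13,0,0,0,0],
    [85,0,-0.15,0,0,0,0],
  ],
)

```text
clock: 15.72
position: [0.547, -0.1667, 0.2951]
ee_rot: [-0.123, -0.696, 0.697, 0.121]
ft_force: [1.3, 0.1, -0.1]
grip_width: 0.852
```

```bash
python3 -c "
from ov import *
goal([.45,.03,.3],-110)
s=save('side','pics/side12.png');cv2.imwrite('pics/c12.png',cv2.resize(s['pixels'][100:240,200:340,::-1],(560,560)))"
```

```text
shift [ 0.158  -0.0055 -0.1522] turn [ 0.0001  0.003  -0.0035] | pos [ 0.547  -0.1667  0.2951] yaw -109.82799379420206 F [ 1.3314  0.1079 -0.0847] t 15.7167 j7 -1.7614546652374616 w 0.8517901180382578
```

View pics/c12.png

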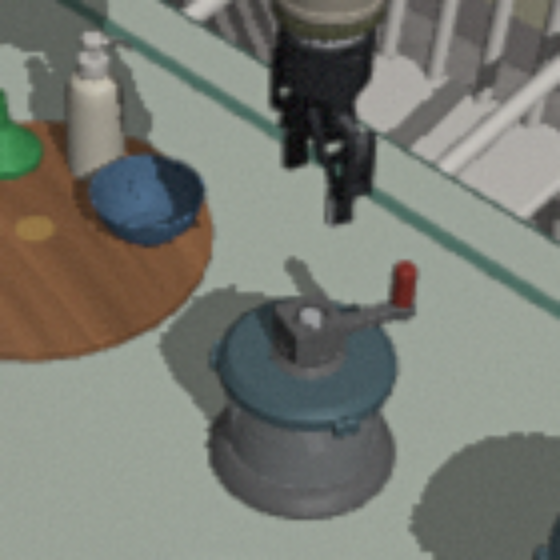

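>>> send_rows(
  motion=[
    [85,0.035,0,-0.035,0,0,0],
    [85,0.06,0,-0.06,0,0,0],
    [85,0.09,0,-0.09,0,0,0],
    [85,0.12,0,-0.12,0,0,0],
    [85,0.14,0,-0.14,0,0,0],
    [85,0.15,0,-0.15,0,0,0],
    [85,0.15,0,-0.15,0,0,0],
    [85,0.15,0,-0.15,0,0,0],
    [85,0.15,0,-0.15,0,0,0],
  ],
)

```text
clock: 16.52
position: [0.4568, 0.0239, 0.2912]
ee_rot: [-0.122, -0.696, 0.697, 0.122]
ft_force: [-0.8, -0.5, -0.1]
grip_width: 0.851
```

```bash
python3 -c "
from ov import *
o=get_obs();print(o['position'],o['ft_force'],o['clock'])
t=save('top','pics/top13.png');s=save('side','pics/side13.png')
P,ok=cloud(t);hsv=cv2.cvtColor(t['pixels'],cv2.COLOR_RGB2HSV)
m=np.zeros(ok.shape,bool);m[160:195,268:300]=1;m&=(hsv[...,1]<70)&(P[...,2]>.160)&(P[...,2]<.18);print('hub top z',np.median(P[m][:,2]),P[m].mean(0),m.sum())
r=((hsv[...,0]<8)|(hsv[...,0]>170))&(hsv[...,1]>150);r[:150]=0;r[200:]=0;r[:,:290]=0;r[:,330:]=0
v,u=np.nonzero(r);w=plane(t,[u.mean(),v.mean()],.192)[0];d=w[:2]-[.5495,-.1675];print('knob',w,'yaw',np.degrees(np.arctan2(d[1],d[0])),np.linalg.norm(d))
cv2.imwrite('pics/c13.png',np.hstack([cv2.resize(t['pixels'][110:240,100:360,::-1],None,fx=3,fy=3)]))"
```

```text
[0.4568 0.0239 0.2912] [-0.8097 -0.5371 -0.0674] 16.5167
hub top z 0.16857976366495375 [ 0.5497 -0.1691  0.1684] 233
knob [nan nan nan] yaw nan nan<string>:8: RuntimeWarning: Mean of empty slice.
  ret = ret.dtype.type(ret / rcount)
```

View pics/c13.png

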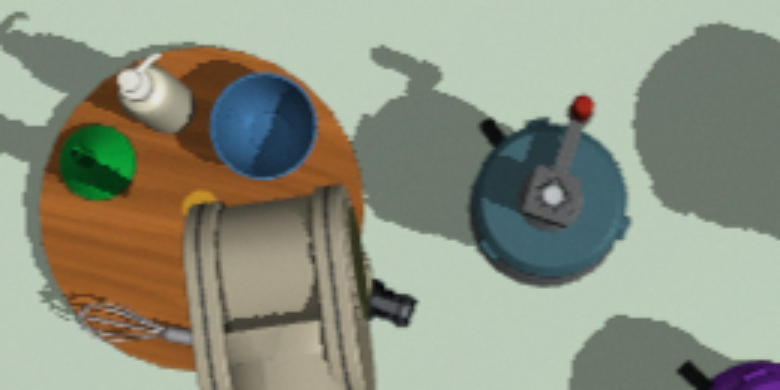

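The top view shows the crank seated, shaft tip at (553,195) and handle at (583,107), which is a yaw of about −19° against +83° when it dropped in. So it turned about 102° clockwise, at least 1.6 rad after free play. The hub top measures 168.6 mm (home is 169), the bystanders stand in place and the arm is clear.

```bash
python3 -c "
from h import *
print(hand_in())"
```

```text
the job is handed in; nothing more can be done
None
```

The crank is seated on the small teal chopper, cranked about 102° clockwise and released, and the job is handed in at about 16.5 s of the 72 s allowed. The hand-in gave no verdict.

- **Seating:** I gripped the crank across its flats and set it over the shaft. It was turned clockwise under a push of about 5–10 N until it dropped onto the splines at about 83° yaw. Readings between moves stayed at or below about 10 N vertically and 7 N sideways.
- **Final height and position:** the hub top measures 168.6 mm, against 169 mm for fully home. Its centre is within about 2 mm of the shaft axis by camera.
- **Drive:** after at most 6° of free play, the drive should stand at 1.6 rad or more. I inferred this from the handle's angle in the top view, because the joint itself could not be read.
- **Bystanders and arm:** the bowl, bottle, funnel and whisk look undisturbed, judged by eye in the last top picture. The arm is clear with no contact force.
- **Disagreements:**
  - The two cameras differed by 2–4 mm on where the hub and shaft stood, and I used averages.
  - The hub appeared about 1 px off its predicted place in the side view. While cranking, a side load of up to 7 N showed the hole about 1.5 mm off the gripper axis, and I corrected for it.
  - My last automatic red-handle mask found no pixels, so the handle's angle was read from the enlarged picture instead.

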